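# Sort the sealed tins by heft

### The arm

A 6-joint arm with a two-finger parallel gripper is mounted at the origin on a cart in front of the work surface, level with it; the furniture and walls round the work are solid. World frame = base frame: x ahead of the robot, y to its left, z up, the work surface at z = 0. Lengths are in m, angles in degrees, forces in N, time in s.
With the tool pointing down it reaches from about 0.325 to 0.85 m from the base axis. Payload 15.5 kg.
Tool frame: the origin (TCP) lies at the very end of the fingers, on their centre line; the grasp point (between the pads) lies 19 mm behind it (pinch_z is the distance from the TCP to the grasp point, in m); z points along the fingers, y is the line along which they close (so a half turn about z gives the same grasp; the last joint's range is limited). The gripper opens to 91 mm and grips with 3 to 60 N. Pads are 32 mm wide; open, the fingers measure 118 mm over their backs; the gripper's body (76 mm by 178 mm) begins 60 mm behind the grasp point.
Start: joints at [-73.997, 28.281, 77.091, -0, 74.628, -5.472], TCP at [0.229, -0.582, 0.214] pointing down, gripper open.
Joint ranges: [-166.48, 166.48], [-47.26, 123.95], [12.59, 153.08], [-70.14, 250.14], [6.76, 159.57], [-176.63, 176.63]. Speed limits (degrees/s): [108.29, 108.29, 147.25, 172.46, 172.46, 172.46].

### API

Orientations are given as [roll, pitch, yaw] about the fixed x, y, z axes, in that order (R = Rz(yaw) Ry(pitch) Rx(roll)).
In Python, from workcell import * gives the robot as it stands.
- The arm moves only by the tool apply_moves, never from a script. Its argument "moves" is a list of rows, each an object of numbers: "tx", "ty", "tz": the shift along the tool's x, y, z each as a share of 0.2 m, from -1 to 1; "ax", "ay", "az": the turn, a rotation vector about the tool's x, y, z each as a share of 360 degrees, from -1 to 1; "claw": the opening in per cent of the stroke, from 0 (shut) to 100 (fully open). A call has 1 to 10 rows; each row is the pose to reach, as a shift and turn from the pose commanded when the call began, along the tool's axes at that moment, turning the shorter way round; what a row does not reach only later rows make up. A row lasts 1/8 s, in which the tool goes at most 62.5 mm and 10.7 degrees, less where a joint would pass 70% of its speed; a pose out of reach is approached as far as the arm can. A call with a number of a shift or a turn outside -1 to 1 is refused whole. A call with a gripper value outside its range is refused whole. The fingers move at their own pace and stop on an object; "grip_force" is the grip in N (left out, the last holds). Time passes only in rows, so rows that repeat a pose let the fingers close. It gives the time, the measured TCP pose, the force, the opening and the grip force at its end, in the units of the state.
- read_state(): the state, without advancing time (a new reading comes with each control period).
- camera(name): name is "side" or "top"; returns a dict with "pixels" (384x512x3 uint8, red, green, blue), "depth" (384x512 float32, m along the optical axis (not along the pixel's ray), 0 where there is no reading), "camera_matrix" (3x3 intrinsics, pixels), "eye" and "attitude" of the camera in the world. Camera axes: x right, y down, z forward; pixel columns grow to the right and rows downward; lengths in m; the calibration is good to about 2 mm. A picture is of the moment at which its call begins.
- job_done(): hands the job in; it is judged then, once.
The state is a dict: "time": time; "joint_positions": joint angles; "joint_vel": joint speeds; "joint_torque": joint torques, N m; "position": TCP position; "orientation": TCP orientation; "ft_force": force on the tool from outside, world axes, zero at the start; "wrist_torque": the same for the moment, N m; "finger_gap": opening from 0.0 (shut) to 1.0 (fully open); "gripper_force": force on a finger pad.
Only numpy, scipy, OpenCV 4.12 (cv2) and the standard library are available. Lean on these libraries where they do the work, as an engineer would, in place of code of your own. Each camera call takes 0.05 s, during which the arm holds its last target. There are 200 camera calls.

### The job

Three sealed sample tins of the same looks lean in the slanted rack; one is full and two are empty, and only their weight tells which. Lift them to feel which is which, then stand the full tin upright in the round tray and both empty tins upright in the long tray. Set the tins down, do not drop them or let them fall over, and leave the beaker, reagent bottle and tape roll where they are.

Things in the scene. Friction and masses are not known exactly. Their poses are not given: they have to be found in the camera images.
- rack: Slanted rack, aluminium sheet on a fixed wooden foot (130 x 340 mm). Origin: centre of the foot's underside; own x away from the operator, y along the row, z up. Tins stand at y = +110, 0, -110 mm, leaning back 25 degrees from vertical with the lid towards +x. A sheet supports their lower rear side up to 62 mm along the tin; grey spacers between them reach 18 mm up. Tins are loose and lift out along their axis.
- round_tray: Low round white tray, outside diameter 160 mm, rim 16 mm high, floor 4 mm thick, wall 4 mm, fixed to the worktop. Origin at the centre of its underside, z up. Tray for the full tin.
- long_tray: Low rectangular white tray, 130 (own x) by 270 mm (own y) outside, rim 16 mm high, floor and walls 4 mm thick, fixed to the worktop. Origin at the centre of its underside, z up. Tray for the empty tins; room for two tins side by side along its own y.
- tin_1_center (a point): Centre (half-way up, on the axis) of the tin that starts in the left-hand (rack +y) place: closed steel cylinder, 56 mm diameter, 110 mm high, own z along the axis to the lid; 54 mm free between neighbours. All look alike. An empty tin weighs 0.15 to 0.22 kg altogether (about 2 N), the full one 0.57 to 0.64 kg (about 6 N), evenly filled; any one of the three is full.
- tin_2_center (a point): Centre (half-way up, on the axis) of the tin that starts in the middle place: closed steel cylinder, 56 mm diameter, 110 mm high, own z along the axis to the lid; 54 mm free between neighbours. All look alike. An empty tin weighs 0.15 to 0.22 kg altogether (about 2 N), the full one 0.57 to 0.64 kg (about 6 N), evenly filled; any one of the three is full.
- tin_3_center (a point): Centre (half-way up, on the axis) of the tin that starts in the right-hand (rack -y) place: closed steel cylinder, 56 mm diameter, 110 mm high, own z along the axis to the lid; 54 mm free between neighbours. All look alike. An empty tin weighs 0.15 to 0.22 kg altogether (about 2 N), the full one 0.57 to 0.64 kg (about 6 N), evenly filled; any one of the three is full.
- beaker: Glass beaker, 76 mm wide and 95 mm high, standing behind the work; origin at the centre of its underside. Leave it alone.
- bottle: Clear reagent bottle with stopper, 70 mm wide and 150 mm high, behind the work at the left; origin at the centre of its underside. Leave it alone.
- tape_roll: Roll of black tape lying flat, 62 mm wide, 19 mm high, between robot and rack; origin at the centre of its underside. Leave it alone.
Things that resemble listed ones, but are neither listed nor needed, are in the scene too. Leave any blue look-alike of the part that bears tin_3_center alone.

How it is judged:
By the outcome, as a careful person would: the job done as asked, in the order asked, and still so for the second after the job is handed in, with the robot touching nothing.
It also fails if it takes over 72 s, if anything falls off the work surface, if the arm or the gripper's body presses on something with over 40 N, if the wrist force passes 120 N, or if a joint passes its speed limit or range.

## Working session

There is one attempt and no reset: what is moved stays moved. The work goes in short steps, Python scripts to look and compute and a tool call to move; the robot and the scene stay as the last step left them, time stands still between calls to the robot, and variables do not carry over. Pictures are saved under pics/ and viewed, at most 10 in all, crops included, and the job is handed in when it is done.

Besides the shell and the picture viewer there is one more tool, called after "Emit:" as name(argument=value, ...), one argument or row to a line, values as JSON. apply_moves: Moves the arm, as the interface text tells. Shift numbers are shares of 0.2 m and turn numbers shares of 360 degrees, none past 1 either way. Its arguments: {"type":"object","properties":{"moves":{"type":"array"},"grip_force":{"type":"number"}},"required":["moves"]}

```bash
mkdir -p pics; ls; python3 - <<'E'
from workcell import *
import cv2,numpy as np
s=read_state();print(s)
for n in("top","side"):
    c=camera(n);np.savez(f"{n}0.npz",**c);cv2.imwrite(f"pics/{n}0.png",cv2.resize(c["pixels"][:,:,::-1],(800,600)))
    print(n,c["camera_matrix"],c["eye"],c["attitude"])
E
```

```text
pics
{'time': 0.0, 'joint_positions': array([-7.39977737e+01,  2.83148114e+01,  7.71275840e+01,  4.70806694e-04,
        7.46285838e+01, -5.47110675e+00]), 'joint_vel': array([-0.1753395 ,  0.07989909,  0.03320575, -0.00533716, -0.09215638,
       -0.03347673]), 'joint_torque': array([ 4.03713930e-03, -8.78814983e+01, -3.81855369e+01,  7.08078663e-02,
        5.30115562e-02, -1.88916570e-04]), 'position': array([ 0.22869793, -0.58124053,  0.21333638]), 'orientation': array([-1.79929387e+02, -7.21916885e-03,  2.14732035e+01]), 'ft_force': array([ 0.51005258, -0.90235249, -0.20350071]), 'wrist_torque': array([ 0.00438925, -0.0422597 , -0.03165713]), 'gripper_force': 0.0, 'finger_gap': 1.0028337279931339}
top [[427.8366964    0.         253.46544864]
 [  0.         427.8366964  190.49628237]
 [  0.           0.           1.        ]] [0.36600499 0.0136107  1.25731118] [-170.20264666   -1.06876809  -88.40474159]
side [[402.26008852   0.         261.429828  ]
 [  0.         402.26008852 191.78222901]
 [  0.           0.           1.        ]] [ 0.1228751  -1.13577094  0.71799677] [-117.44735417    1.22101758  -22.05829103]
```

View pics/top0.png

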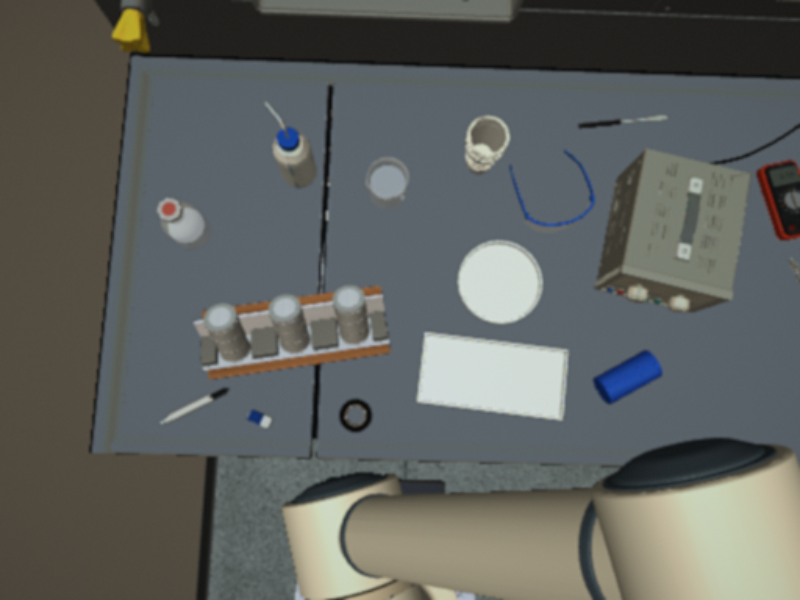

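View pics/side0.png

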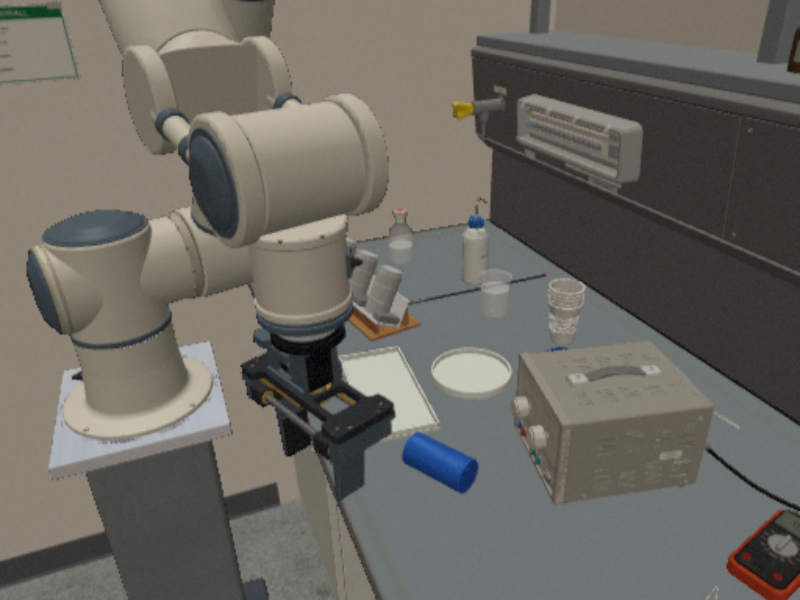

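The top view shows the tins leaning in the rack at (225,330), (288,320) and (352,310). The round tray is at (500,281), the long tray at (492,376) and the tape at (355,415). The blue look-alike cylinder lies at (628,377). In the side view, the tins at (383,290) and (362,270) are partly hidden by the arm.

Candidates for a tin:
- the three grey cylinders in the rack
- the blue cylinder at (628,377): not wanted
- the beaker at (388,182), the cup at (487,140), and the bottles at (293,155) and (182,220): not wanted

I choose the three grey ones in the rack.

```bash
cat > h.py <<'E'
import numpy as np,cv2
from scipy.spatial.transform import Rotation as R
def rot(a): return R.from_euler('xyz',a,degrees=True).as_matrix()
def load(f): return dict(np.load(f))
def cloud(c):
    K=c["camera_matrix"];v,u=np.mgrid[:384,:512];d=c["depth"]
    p=np.stack([(u-K[0,2])/K[0,0]*d,(v-K[1,2])/K[1,1]*d,d],-1)
    p=p@rot(c["attitude"]).T+c["eye"]; p[d==0]=np.nan
    return p
def ray(c,uv,z):
    K=c["camera_matrix"];uv=np.atleast_2d(uv).astype(float)
    d=np.c_[(uv[:,0]-K[0,2])/K[0,0],(uv[:,1]-K[1,2])/K[1,1],np.ones(len(uv))]@rot(c["attitude"]).T
    return c["eye"]+d*((z-c["eye"][2])/d[:,2])[:,None]
E
python3 - <<'E'
from h import *
np.set_printoptions(precision=4,suppress=True)
c=load("top0.npz");im=c["pixels"];P=cloud(c);hsv=cv2.cvtColor(im,cv2.COLOR_RGB2HSV)
cv2.imwrite("pics/crop_top.png",cv2.resize(im[170:290,110:370,::-1],(780,360),interpolation=cv2.INTER_CUBIC))
S=load("side0.npz");Q=cloud(S);cv2.imwrite("pics/crop_side.png",cv2.resize(S["pixels"][140:290,210:340,::-1],(520,600),interpolation=cv2.INTER_CUBIC))
# table check
print("table z",np.nanmedian(P[150:170,240:250,2]),np.nanmedian(Q[200:210,300:310,2]))
v,u=np.mgrid[:384,:512]
# trays
wm=((hsv[...,2]>170)&(hsv[...,1]<50)&(v>140)&(v<280)&(u>260)&(u<370)).astype(np.uint8)
cs,_=cv2.findContours(wm,cv2.RETR_EXTERNAL,cv2.CHAIN_APPROX_NONE)
for k in cs:
    if cv2.contourArea(k)<1000: continue
    w=ray(c,k[:,0],.016)[:,:2].astype(np.float32)
    m=np.zeros_like(wm);cv2.drawContours(m,[k],-1,1,-1);
    m2=cv2.erode(m,np.ones((11,11)));z=P[...,2]
    print("tray rect",cv2.minAreaRect(w),"circ",cv2.minEnclosingCircle(w),"floor z",np.nanmedian(z[m2>0]),"rim z p98",np.nanpercentile(z[m>0],98))
# wood
wd=((hsv[...,0]<16)&(hsv[...,1]>110)&(v>170)&(v<250)&(u>110)&(u<260))
p=P[wd];print("wood z",np.nanpercentile(p[:,2],[5,50,95]),wd.sum())
print("wood rect",cv2.minAreaRect(p[~np.isnan(p[:,0])][:,:2].astype(np.float32)))
# tins
t=((P[...,2]>.085)&(v>170)&(v<250)&(u>110)&(u<260)).astype(np.uint8)
n,l,st,ce=cv2.connectedComponentsWithStats(t)
for i in range(1,n):
    if st[i,4]<100: continue
    p=P[l==i];print(ce[i],st[i],"mean",p.mean(0),"zmax",np.percentile(p[:,2],98))
# blue
b=((hsv[...,0]>100)&(hsv[...,1]>150)&(v>215)&(v<265)&(u>370)&(u<430));print("blue",np.nanmean(P[b],0))
tp=((hsv[...,2]<60)&(v>250)&(v<280)&(u>210)&(u<245));print("tape",np.nanmean(P[tp],0))
for nm,(y,x) in dict(beaker=(117,248),bottle=(133,109)).items():print(nm,P[y,x])
E
```

```text
table z 4.948043339214614e-05 0.0010319381346688417
tray rect ((0.44094130396842957, -0.18614144623279572), (0.26849833130836487, 0.12831901013851166), 84.5711441040039) circ ((0.44116124510765076, -0.18564988672733307), 0.14672338962554932) floor z 0.0038805377392934215 rim z p98 0.017234202929177808
tray rect ((0.6194494366645813, -0.19851231575012207), (0.15591362118721008, 0.1567363142967224), 80.30691528320312) circ ((0.6190633177757263, -0.19868624210357666), 0.07948040962219238) floor z 0.003985563296954098 rim z p98 0.01761839315962514
wood z [0.004  0.008  0.0121] 846
wood rect ((0.5123271346092224, 0.18294601142406464), (0.13116168975830078, 0.3355623185634613), 9.764996528625488)
[223.6776 196.583 ] [213 183  22  29 518] mean [0.5435 0.0773 0.1218] zmax 0.14013642864422182
[183.5351 202.4801] [172 189  24  30 527] mean [0.5242 0.1837 0.122 ] zmax 0.14107839775225114
[142.8761 208.2842] [130 194  26  31 549] mean [0.5054 0.2908 0.1217] zmax 0.14072790085603315
blue [ 0.4441 -0.4259  0.0487]
tape [0.361  0.0651 0.0184]
beaker [0.7912 0.0191 0.0595]
bottle [0.7009 0.3878 0.1522]
```

View pics/crop_top.png

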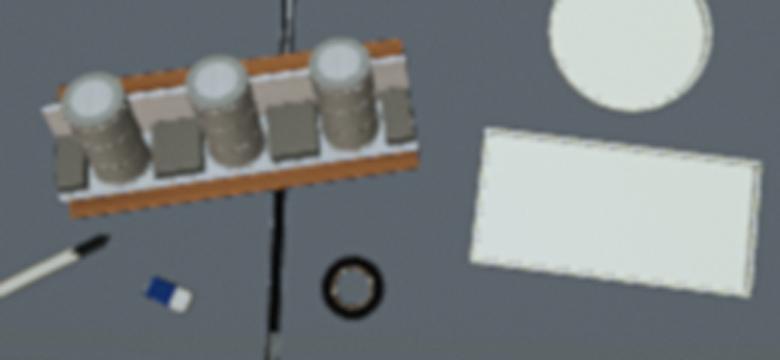

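View pics/crop_side.png

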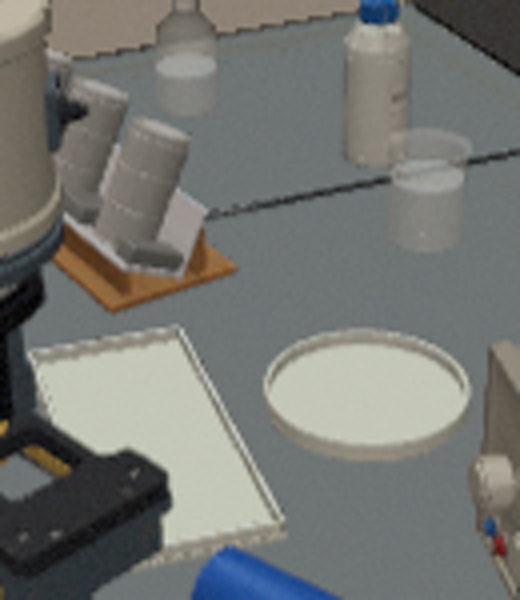

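The crops confirm three grey tins in the rack: lids at crop pixels (95,97), (220,80) and (340,62), leaning away from the robot. The trays are clear. Next I measure the lids precisely, from both views.

```bash
cat >> h.py <<'E'
def axes(yaw=10.,lean=25.):
    y,l=np.radians(yaw),np.radians(lean);rx=np.array([np.cos(y),np.sin(y),0]);ry=np.array([-np.sin(y),np.cos(y),0])
    return rx,ry,np.sin(l)*rx+np.cos(l)*np.array([0,0,1])
E
python3 - <<'E'
from h import *
np.set_printoptions(precision=4,suppress=True)
c=load("top0.npz");P=cloud(c);S=load("side0.npz");Q=cloud(S)
rx,ry,a=axes(10)
for nm,X in (("top",P),("side",Q)):
  X=X.reshape(-1,3)
  for k,g in (("tin1",(.505,.29)),("tin2",(.524,.184)),("tin3",(.5435,.077))):
    sel=(abs((X-[*g,0])@ry)<.045)&(np.hypot(X[:,0]-g[0],X[:,1]-g[1])<.07)&(X[:,2]>.1)&(X[:,2]<.17)
    p=X[sel]
    if len(p)<20: print(nm,k,"few",len(p));continue
    s=p@a;top=np.percentile(s,90);L=p[s>top-.006];L=L[(L@a)<top+.006]
    u=L@ry;w=L@np.cross(ry,a)   # in-plane
    n=np.linalg.svd(L-L.mean(0))[2][2];n*=np.sign(n[2])
    e=lambda q:(np.percentile(q,2)+np.percentile(q,98))/2
    cen=e(u)*ry+e(w)*np.cross(ry,a)+np.median(L@a)*a
    print(nm,k,len(L),"lid",cen,"width",np.ptp(u),np.ptp(w),"lean",np.degrees(np.arccos(n[2])),"dir",np.degrees(np.arctan2(n[1],n[0])),"centre",cen-.055*a)
# rack expectation
o=np.array([.5123,.1829,0])
for y in(.11,0,-.11):print("rack y",o+y*ry)
E
```

```text
top tin1 296 lid [0.519  0.2959 0.1303] width 0.055113212271066137 0.0573291225471092 lean 24.90426877641948 dir 9.241695411280336 centre [0.4961 0.2919 0.0805]
top tin2 295 lid [0.538  0.1875 0.1307] width 0.053936180448174956 0.05609570999998065 lean 24.10784022135261 dir 6.8441301068649745 centre [0.5151 0.1835 0.0809]
top tin3 285 lid [0.5572 0.0802 0.1306] width 0.054563061079909714 0.05480298443802939 lean 24.193048454394503 dir 10.778169782003985 centre [0.5343 0.0761 0.0808]
side tin1 23 lid [0.5265 0.2833 0.1281] width 0.043454500499289145 0.0381863851688683 lean 27.08722807377975 dir -2.243847586513225 centre [0.5036 0.2792 0.0783]
side tin2 54 lid [0.5361 0.1786 0.132 ] width 0.05726350794573945 0.05561504466575756 lean 21.790527835681726 dir 3.6018314237579574 centre [0.5132 0.1745 0.0822]
side tin3 63 lid [0.5551 0.0738 0.1318] width 0.057674670054272736 0.05689512554385473 lean 23.07313107833923 dir 1.9545797501503923 centre [0.5322 0.0698 0.082 ]
rack y [0.4932 0.2912 0.    ]
rack y [0.5123 0.1829 0.    ]
rack y [0.5314 0.0746 0.    ]
```

```bash
cat >> h.py <<'E'
def toolR(lean,yaw=10.):
    rx,ry,a=axes(yaw,lean); return np.c_[np.cross(ry,a),-ry,-a]
def down(yaw): return toolR(0.,yaw)
def go(s,wps):
    """wps: list of (pos,R). prints shares relative to the current pose"""
    R0=rot(s["orientation"]);out=[]
    for p,Rt in wps:
        t=R0.T@(np.asarray(p)-s["position"])/.2; r=R.from_matrix(R0.T@Rt).as_rotvec(degrees=True)/360
        print("t",np.round(t,3),"a",np.round(r,4))
LID={1:np.array([.519,.2959,.1303]),2:np.array([.538,.1875,.1307]),3:np.array([.5572,.0802,.1306])}
A=axes()[2]
E
cat > g.py <<'E'
from h import *
from workcell import *
s=read_state();print("t",round(s["time"],2),s["position"].round(4),s["orientation"].round(2),"F",s["ft_force"].round(2),"gap",round(s["finger_gap"],3))
E
python3 - <<'E'
from g import *
T=toolR(25.)
go(s,[([.36,-.45,.32],down(15)),([.42,-.30,.32],down(10)),(LID[3]+.05*A,T)])
E
```

```text
t 0.1 [ 0.2287 -0.5813  0.2134] [-179.94   -0.     21.47] F [-0.27  0.46 -0.14] gap 0.999
t [ 0.851 -0.371 -0.533] a [-0.0002  0.      0.018 ]
t [ 1.405 -0.959 -0.532] a [-0.0002  0.      0.0319]
t [ 2.843 -2.455  0.19 ] a [ 0.0068 -0.0692  0.0314]
```

Emit:
apply_moves(
  moves=[
    {"tx": 0.2,"ty": -0.15,"tz": -0.3,"claw": 100},
    {"tx": 0.5,"ty": -0.4,"tz": -0.5,"az": 0.015},
    {"tx": 1.0,"ty": -0.85,"tz": -0.53,"az": 0.03},
    {"tx": 1.0,"ty": -0.85,"tz": -0.53,"az": 0.03},
    {"tx": 1.0,"ty": -0.85,"tz": -0.53,"az": 0.03},
  ],
)

```text
validation failed for argument at $.mo...
```

```bash
python3 - <<'E'
from g import *
go(s,[([.55,-.15,.28],toolR(12)),(LID[3]+.05*A,toolR(25.))])
E
```

```text
t 0.1 [ 0.2287 -0.5813  0.2134] [-179.94   -0.     21.47] F [-0.27  0.46 -0.14] gap 0.999
t [ 2.284 -1.419 -0.331] a [ 0.0032 -0.0332  0.0318]
t [ 2.843 -2.455  0.19 ] a [ 0.0068 -0.0692  0.0314]
```

Emit:
apply_moves(
  moves=[
    {"tx": 0.2,"ty": -0.15,"tz": -0.3,"ax": 0,"ay": 0,"az": 0,"claw": 100},
    {"tx": 0.5,"ty": -0.4,"tz": -0.5,"ax": 0,"ay": 0,"az": 0.015,"claw": 100},
    {"tx": 1.0,"ty": -0.85,"tz": -0.53,"ax": 0,"ay": 0,"az": 0.03,"claw": 100},
    {"tx": 1.0,"ty": -0.85,"tz": -0.53,"ax": 0,"ay": 0,"az": 0.03,"claw": 100},
    {"tx": 1.0,"ty": -0.85,"tz": -0.53,"ax": 0,"ay": 0,"az": 0.03,"claw": 100},
  ],
  grip_force=35,
)

```text
time: 0.72
position: [0.3533, -0.3479, 0.3203]
orientation: [-180.0, -0.0, 10.7]
ft_force: [1.0, -0.0, -0.5]
finger_gap: 1.003
gripper_force: 0.0
```

```bash
python3 - <<'E'
from g import *
go(s,[([.55,-.15,.28],toolR(12)),(LID[3]+.05*A,toolR(25.))])
E
```

```text
t 0.72 [ 0.3533 -0.3479  0.3203] [-1.7999e+02 -1.0000e-02  1.0710e+01] F [ 1.05 -0.02 -0.49] gap 1.003
t [ 1.15  -0.79   0.202] a [ 0.0002 -0.0334  0.002 ]
t [ 1.505 -1.912  0.722] a [ 0.0004 -0.0695  0.0019]
```

Emit:
apply_moves(
  moves=[
    {"tx": 0.3,"ty": -0.25,"tz": 0,"ax": 0,"ay": 0,"az": 0,"claw": 100},
    {"tx": 0.6,"ty": -0.5,"tz": 0,"ax": 0,"ay": -0.02,"az": 0,"claw": 100},
    {"tx": 0.95,"ty": -0.9,"tz": 0.1,"ax": 0,"ay": -0.05,"az": 0.002,"claw": 100},
    {"tx": 1.0,"ty": -1.0,"tz": 0.1,"ax": 0,"ay": -0.069,"az": 0.002,"claw": 100},
    {"tx": 1.0,"ty": -1.0,"tz": 0.1,"ax": 0,"ay": -0.069,"az": 0.002,"claw": 100},
  ],
)

```text
time: 1.35
position: [0.5137, -0.1135, 0.2975]
orientation: [179.9, 25.2, 10.1]
ft_force: [-0.6, -0.6, -0.9]
finger_gap: 0.997
gripper_force: 0.0
```

```bash
python3 - <<'E'
from g import *
go(s,[(LID[3]+.05*A,toolR(25.))])
E
```

```text
t 1.35 [ 0.5137 -0.1135  0.2975] [179.89  25.18  10.09] F [-0.6  -0.57 -0.86] gap 0.997
t [ 0.702 -0.916  0.34 ] a [0.0004 0.0005 0.0002]
```

Emit:
apply_moves(
  moves=[
    {"tx": 0.25,"ty": -0.3,"tz": 0,"ax": 0,"ay": 0,"az": 0,"claw": 100},
    {"tx": 0.5,"ty": -0.6,"tz": 0,"ax": 0,"ay": 0,"az": 0,"claw": 100},
    {"tx": 0.7,"ty": -0.85,"tz": 0.1,"ax": 0,"ay": 0,"az": 0,"claw": 100},
    {"tx": 0.7,"ty": -0.915,"tz": 0.3,"ax": 0,"ay": 0,"az": 0,"claw": 100},
    {"tx": 0.7,"ty": -0.915,"tz": 0.34,"ax": 0,"ay": 0,"az": 0,"claw": 100},
    {"tx": 0.7,"ty": -0.915,"tz": 0.34,"ax": 0,"ay": 0,"az": 0,"claw": 100},
    {"tx": 0.7,"ty": -0.915,"tz": 0.34,"ax": 0,"ay": 0,"az": 0,"claw": 100},
  ],
)

```text
time: 2.22
position: [0.5784, 0.0793, 0.1803]
orientation: [179.8, 24.7, 9.8]
ft_force: [0.2, -0.6, -0.1]
finger_gap: 0.998
gripper_force: 0.0
```

```bash
python3 - <<'E'
from g import *
go(s,[(LID[3]-.054*A,toolR(25.))])
E
```

```text
t 2.23 [0.5784 0.0793 0.1803] [179.8   24.72   9.83] F [ 0.21 -0.59 -0.08] gap 0.998
t [ 0.009 -0.024  0.539] a [ 0.0003 -0.0008 -0.0004]
```

Emit:
apply_moves(
  moves=[
    {"tx": 0.01,"ty": -0.024,"tz": 0.15,"ax": 0,"ay": 0,"az": 0,"claw": 100},
    {"tx": 0.01,"ty": -0.024,"tz": 0.3,"ax": 0,"ay": 0,"az": 0,"claw": 100},
    {"tx": 0.01,"ty": -0.024,"tz": 0.45,"ax": 0,"ay": 0,"az": 0,"claw": 100},
    {"tx": 0.01,"ty": -0.024,"tz": 0.54,"ax": 0,"ay": 0,"az": 0,"claw": 100},
    {"tx": 0.01,"ty": -0.024,"tz": 0.54,"ax": 0,"ay": 0,"az": 0,"claw": 100},
    {"tx": 0.01,"ty": -0.024,"tz": 0.54,"ax": 0,"ay": 0,"az": 0,"claw": 40},
    {"tx": 0.01,"ty": -0.024,"tz": 0.54,"ax": 0,"ay": 0,"az": 0,"claw": 40},
    {"tx": 0.01,"ty": -0.024,"tz": 0.54,"ax": 0,"ay": 0,"az": 0,"claw": 40},
    {"tx": 0.01,"ty": -0.024,"tz": 0.54,"ax": 0,"ay": 0,"az": 0,"claw": 40},
  ],
  grip_force=35,
)

```text
time: 3.35
position: [0.5341, 0.077, 0.0804]
orientation: [179.8, 24.8, 9.9]
ft_force: [1.0, -1.9, 4.3]
finger_gap: 0.617
gripper_force: 34.9
```

```bash
python3 - <<'E'
from g import *
go(s,[(LID[3]-.054*A,toolR(25.))])
E
```

```text
t 3.35 [0.5341 0.077  0.0804] [179.8   24.81   9.9 ] F [ 0.96 -1.91  4.3 ] gap 0.617
t [-0.001  0.005 -0.007] a [ 0.0004 -0.0005 -0.0003]
```

Emit:
apply_moves(
  moves=[
    {"tx": 0,"ty": 0,"tz": -0.08,"ax": 0,"ay": 0,"az": 0,"claw": 40},
    {"tx": 0,"ty": 0,"tz": -0.2,"ax": 0,"ay": 0,"az": 0,"claw": 40},
    {"tx": 0,"ty": 0,"tz": -0.2,"ax": 0,"ay": 0,"az": 0,"claw": 40},
    {"tx": 0,"ty": 0,"tz": -0.2,"ax": 0,"ay": 0,"az": 0,"claw": 40},
    {"tx": 0,"ty": 0,"tz": -0.2,"ax": 0,"ay": 0,"az": 0,"claw": 40},
    {"tx": 0,"ty": 0,"tz": -0.2,"ax": 0,"ay": 0,"az": 0,"claw": 40},
  ],
)

```text
time: 4.1
position: [0.55, 0.0803, 0.1158]
orientation: [179.8, 24.9, 9.9]
ft_force: [0.0, 0.1, -5.7]
finger_gap: 0.618
gripper_force: 34.9
```

```bash
python3 - <<'E'
from g import *
f=[]
for i in range(4): camera("top"); f.append(read_state()["ft_force"])
print(np.mean(f,0),np.std(f,0))
p=s["position"]
go(s,[(LID[3]-.054*A,toolR(25.)),(LID[3]+.05*A,toolR(25.)),([.52,-.03,.25],down(10)),([.619,-.198,.2],down(0))])
E
```

```text
t 4.1 [0.55   0.0803 0.1158] [179.84  24.89   9.91] F [ 0.03  0.06 -5.75] gap 0.618
[ 0.40868822 -0.14196155 -5.82730482] [0.36133006 0.50280573 0.35404491]
t [0.    0.006 0.188] a [ 0.0003 -0.0003 -0.0002]
t [ 0.001  0.007 -0.332] a [ 0.0003 -0.0003 -0.0002]
t [-0.503  0.519 -0.505] a [ 0.0004  0.0691 -0.0001]
t [-0.086  1.431 -0.42 ] a [0.0064 0.0689 0.0272]
```

Tin 3 weighs about 5.8 N, so it is the full one. It goes to the round tray.

Emit:
apply_moves(
  moves=[
    {"tx": 0,"ty": 0.005,"tz": -0.2,"ax": 0,"ay": 0,"az": 0,"claw": 40},
    {"tx": 0,"ty": 0.005,"tz": -0.4,"ax": 0,"ay": 0,"az": 0,"claw": 40},
    {"tx": -0.1,"ty": 0.1,"tz": -0.5,"ax": 0,"ay": 0.01,"az": 0,"claw": 40},
    {"tx": -0.15,"ty": 0.3,"tz": -0.5,"ax": 0,"ay": 0.03,"az": 0,"claw": 40},
    {"tx": -0.15,"ty": 0.5,"tz": -0.5,"ax": 0,"ay": 0.05,"az": 0,"claw": 40},
    {"tx": -0.15,"ty": 0.75,"tz": -0.5,"ax": 0,"ay": 0.069,"az": 0,"claw": 40},
    {"tx": -0.15,"ty": 1.0,"tz": -0.5,"ax": 0,"ay": 0.069,"az": 0,"claw": 40},
    {"tx": -0.15,"ty": 1.0,"tz": -0.5,"ax": 0,"ay": 0.069,"az": 0,"claw": 40},
  ],
)

```text
time: 5.3
position: [0.5993, -0.1172, 0.2203]
orientation: [179.8, 0.0, 9.8]
ft_force: [-0.4, 1.4, -6.0]
finger_gap: 0.618
gripper_force: 35.0
```

```bash
python3 - <<'E'
from g import *
go(s,[([.619,-.1987,.12],down(10)),([.619,-.1987,.061],down(10))])
E
```

```text
t 5.3 [ 0.5993 -0.1172  0.2203] [179.8    0.     9.77] F [-0.39  1.38 -5.98] gap 0.618
t [0.028 0.416 0.503] a [ 0.0006  0.     -0.0007]
t [0.028 0.415 0.798] a [ 0.0006  0.     -0.0007]
```

Emit:
apply_moves(
  moves=[
    {"tx": 0.015,"ty": 0.2,"tz": 0.1,"ax": 0,"ay": 0,"az": 0,"claw": 40},
    {"tx": 0.028,"ty": 0.4,"tz": 0.3,"ax": 0,"ay": 0,"az": 0,"claw": 40},
    {"tx": 0.028,"ty": 0.416,"tz": 0.5,"ax": 0,"ay": 0,"az": 0,"claw": 40},
    {"tx": 0.028,"ty": 0.416,"tz": 0.65,"ax": 0,"ay": 0,"az": 0,"claw": 40},
    {"tx": 0.028,"ty": 0.416,"tz": 0.68,"ax": 0,"ay": 0,"az": 0,"claw": 40},
    {"tx": 0.028,"ty": 0.416,"tz": 0.68,"ax": 0,"ay": 0,"az": 0,"claw": 40},
    {"tx": 0.028,"ty": 0.416,"tz": 0.68,"ax": 0,"ay": 0,"az": 0,"claw": 40},
  ],
)

```text
time: 6.18
position: [0.6204, -0.1952, 0.086]
orientation: [179.8, -0.1, 10.0]
ft_force: [0.1, 0.2, -5.2]
finger_gap: 0.62
gripper_force: 35.0
```

```bash
python3 - <<'E'
from g import *
go(s,[([.619,-.1987,.0605],down(10))])
c=camera("side");cv2.imwrite("pics/place1.png",cv2.resize(c["pixels"][150:330,200:400,::-1],(660,594),interpolation=cv2.INTER_CUBIC))
E
```

```text
t 6.17 [ 0.6204 -0.1952  0.086 ] [ 1.7978e+02 -1.1000e-01  1.0000e+01] F [ 0.06  0.16 -5.24] gap 0.62
t [-0.01   0.015  0.127] a [ 0.0006 -0.0003 -0.    ]
```

View pics/place1.png

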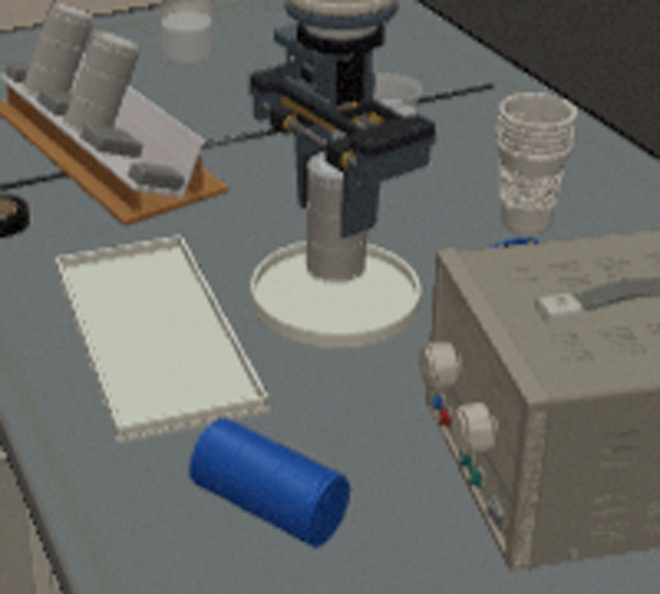

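The tin hangs upright over the middle of the round tray, base at about (337,278). The two other tins are still in the rack. Now lowering it.

Emit:
apply_moves(
  moves=[
    {"tx": -0.005,"ty": 0.01,"tz": 0.06,"ax": 0,"ay": 0,"az": 0,"claw": 40},
    {"tx": -0.005,"ty": 0.01,"tz": 0.11,"ax": 0,"ay": 0,"az": 0,"claw": 40},
    {"tx": -0.005,"ty": 0.01,"tz": 0.12,"ax": 0,"ay": 0,"az": 0,"claw": 40},
    {"tx": -0.005,"ty": 0.01,"tz": 0.125,"ax": 0,"ay": 0,"az": 0,"claw": 40},
    {"tx": -0.005,"ty": 0.01,"tz": 0.125,"ax": 0,"ay": 0,"az": 0,"claw": 40},
  ],
)

```text
time: 6.85
position: [0.6185, -0.1973, 0.0598]
orientation: [179.9, 0.0, 10.0]
ft_force: [-4.6, 2.0, 3.9]
finger_gap: 0.622
gripper_force: 35.0
```

The force shows it is standing on the floor. Release and rise.

Emit:
apply_moves(
  moves=[
    {"tx": 0,"ty": 0,"tz": 0,"ax": 0,"ay": 0,"az": 0,"claw": 75},
    {"tx": 0,"ty": 0,"tz": 0,"ax": 0,"ay": 0,"az": 0,"claw": 100},
    {"tx": 0,"ty": 0,"tz": 0,"ax": 0,"ay": 0,"az": 0,"claw": 100},
    {"tx": 0,"ty": 0,"tz": 0,"ax": 0,"ay": 0,"az": 0,"claw": 100},
    {"tx": 0,"ty": 0,"tz": -0.1,"ax": 0,"ay": 0,"az": 0,"claw": 100},
    {"tx": 0,"ty": 0,"tz": -0.35,"ax": 0,"ay": 0,"az": 0,"claw": 100},
    {"tx": 0,"ty": 0,"tz": -0.65,"ax": 0,"ay": 0,"az": 0,"claw": 100},
    {"tx": 0,"ty": 0,"tz": -0.9,"ax": 0,"ay": 0,"az": 0,"claw": 100},
  ],
)

```text
time: 7.85
position: [0.619, -0.1969, 0.2419]
orientation: [179.8, -0.1, 10.0]
ft_force: [1.3, 0.1, -0.1]
finger_gap: 1.001
gripper_force: 0.0
```

```bash
python3 - <<'E'
from g import *
go(s,[([.57,.08,.28],toolR(25)),(LID[2]+.06*A,toolR(25.))])
E
```

```text
t 7.85 [ 0.619  -0.1969  0.2419] [ 1.7981e+02 -6.0000e-02  9.9800e+00] F [ 1.29  0.14 -0.12] gap 1.001
t [-1.000e-03 -1.405e+00 -1.950e-01] a [ 0.0005 -0.0696 -0.0002]
t [ 0.061 -1.964  0.278] a [ 0.0005 -0.0696 -0.0002]
```

Emit:
apply_moves(
  moves=[
    {"tx": 0,"ty": -0.2,"tz": -0.2,"ax": 0,"ay": 0,"az": 0,"claw": 100},
    {"tx": 0,"ty": -0.45,"tz": -0.2,"ax": 0,"ay": -0.02,"az": 0,"claw": 100},
    {"tx": 0.03,"ty": -0.75,"tz": -0.2,"ax": 0,"ay": -0.045,"az": 0,"claw": 100},
    {"tx": 0.06,"ty": -1.0,"tz": -0.2,"ax": 0,"ay": -0.07,"az": 0,"claw": 100},
    {"tx": 0.06,"ty": -1.0,"tz": -0.2,"ax": 0,"ay": -0.07,"az": 0,"claw": 100},
    {"tx": 0.06,"ty": -1.0,"tz": -0.2,"ax": 0,"ay": -0.07,"az": 0,"claw": 100},
  ],
)

```text
time: 8.6
position: [0.5962, 0.0021, 0.2786]
orientation: [179.8, 25.2, 9.9]
ft_force: [-0.2, -1.3, 1.0]
finger_gap: 0.995
gripper_force: 0.0
```

```bash
python3 - <<'E'
from g import *
go(s,[(LID[2]+.06*A,toolR(25.))])
c=camera("top");np.savez("top1.npz",**c)
cv2.imwrite("pics/chk1.png",cv2.resize(c["pixels"][130:290,110:370,::-1],(780,480),interpolation=cv2.INTER_CUBIC))
E
```

```text
t 8.6 [0.5962 0.0021 0.2786] [179.82  25.16   9.93] F [-0.24 -1.3   0.98] gap 0.995
t [ 0.199 -0.965  0.42 ] a [ 0.0004  0.0004 -0.0002]
```

View pics/chk1.png

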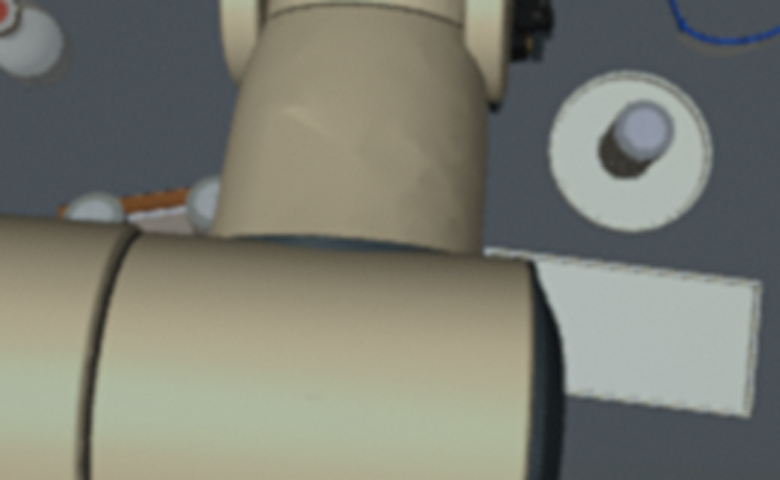

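The tin stands in the round tray, base near (622,160). Next is tin 2.

Emit:
apply_moves(
  moves=[
    {"tx": 0.07,"ty": -0.3,"tz": 0,"ax": 0,"ay": 0,"az": 0,"claw": 100},
    {"tx": 0.14,"ty": -0.6,"tz": 0,"ax": 0,"ay": 0,"az": 0,"claw": 100},
    {"tx": 0.2,"ty": -0.9,"tz": 0.1,"ax": 0,"ay": 0,"az": 0,"claw": 100},
    {"tx": 0.2,"ty": -0.965,"tz": 0.3,"ax": 0,"ay": 0,"az": 0,"claw": 100},
    {"tx": 0.2,"ty": -0.965,"tz": 0.42,"ax": 0,"ay": 0,"az": 0,"claw": 100},
    {"tx": 0.2,"ty": -0.965,"tz": 0.42,"ax": 0,"ay": 0,"az": 0,"claw": 100},
    {"tx": 0.2,"ty": -0.965,"tz": 0.42,"ax": 0,"ay": 0,"az": 0,"claw": 100},
  ],
)

```text
time: 9.52
position: [0.5641, 0.1913, 0.187]
orientation: [179.8, 25.0, 9.8]
ft_force: [-0.2, -0.6, 0.2]
finger_gap: 1.0
gripper_force: 0.0
```

```bash
python3 - <<'E'
from g import *
go(s,[(LID[2]-.054*A,toolR(25.))])
E
```

```text
t 9.53 [0.5641 0.1913 0.187 ] [179.84  25.04   9.82] F [-0.22 -0.65  0.16] gap 1.0
t [-0.    -0.005  0.581] a [ 0.0002  0.0001 -0.0005]
```

Emit:
apply_moves(
  moves=[
    {"tx": 0,"ty": -0.005,"tz": 0.18,"ax": 0,"ay": 0,"az": 0,"claw": 100},
    {"tx": 0,"ty": -0.005,"tz": 0.35,"ax": 0,"ay": 0,"az": 0,"claw": 100},
    {"tx": 0,"ty": -0.005,"tz": 0.5,"ax": 0,"ay": 0,"az": 0,"claw": 100},
    {"tx": 0,"ty": -0.005,"tz": 0.575,"ax": 0,"ay": 0,"az": 0,"claw": 100},
    {"tx": 0,"ty": -0.005,"tz": 0.575,"ax": 0,"ay": 0,"az": 0,"claw": 100},
    {"tx": 0,"ty": -0.005,"tz": 0.575,"ax": 0,"ay": 0,"az": 0,"claw": 40},
    {"tx": 0,"ty": -0.005,"tz": 0.575,"ax": 0,"ay": 0,"az": 0,"claw": 40},
    {"tx": 0,"ty": -0.005,"tz": 0.575,"ax": 0,"ay": 0,"az": 0,"claw": 40},
    {"tx": 0,"ty": -0.005,"tz": 0.575,"ax": 0,"ay": 0,"az": 0,"claw": 40},
  ],
  grip_force=30,
)

```text
time: 10.65
position: [0.5149, 0.1844, 0.0815]
orientation: [179.8, 25.2, 9.9]
ft_force: [1.1, 0.2, 3.3]
finger_gap: 0.622
gripper_force: 30.0
```

Emit:
apply_moves(
  moves=[
    {"tx": 0,"ty": 0,"tz": -0.1,"ax": 0,"ay": 0,"az": 0,"claw": 40},
    {"tx": 0,"ty": 0,"tz": -0.3,"ax": 0,"ay": 0,"az": 0,"claw": 40},
    {"tx": 0,"ty": 0,"tz": -0.52,"ax": 0,"ay": 0,"az": 0,"claw": 40},
    {"tx": 0,"ty": 0,"tz": -0.52,"ax": 0,"ay": 0,"az": 0,"claw": 40},
    {"tx": 0,"ty": 0,"tz": -0.52,"ax": 0,"ay": 0,"az": 0,"claw": 40},
    {"tx": 0,"ty": 0,"tz": -0.52,"ax": 0,"ay": 0,"az": 0,"claw": 40},
    {"tx": 0,"ty": 0,"tz": -0.52,"ax": 0,"ay": 0,"az": 0,"claw": 40},
  ],
)

```text
time: 11.52
position: [0.5576, 0.1922, 0.1747]
orientation: [179.8, 25.3, 9.9]
ft_force: [-0.3, 0.2, -1.7]
finger_gap: 0.621
gripper_force: 30.0
```

```bash
python3 - <<'E'
from g import *
f=[]
for i in range(4): camera("top"); f.append(read_state()["ft_force"])
print(np.mean(f,0))
go(s,[([.48,.0,.25],down(0)),([.4353,-.2459,.25],down(-5)),([.4466,-.1264,.25],down(-5))])
E
```

```text
t 11.53 [0.5576 0.1922 0.1747] [179.83  25.29   9.91] F [-0.31  0.16 -1.74] gap 0.621
[ 0.113937   -0.31046097 -1.22701106]
t [-0.656  0.88  -0.104] a [0.0065 0.07   0.0272]
t [-1.046  2.052  0.084] a [0.0096 0.0698 0.0408]
t [-0.903  1.474  0.015] a [0.0096 0.0698 0.0408]
```

Tin 2 is empty (about 1.5 N). It goes to the -y place of the long tray.

Emit:
apply_moves(
  moves=[
    {"tx": 0,"ty": 0.05,"tz": -0.3,"ax": 0,"ay": 0,"az": 0,"claw": 40},
    {"tx": -0.15,"ty": 0.2,"tz": -0.3,"ax": 0,"ay": 0.01,"az": 0,"claw": 40},
    {"tx": -0.35,"ty": 0.4,"tz": -0.25,"ax": 0,"ay": 0.03,"az": 0,"claw": 40},
    {"tx": -0.6,"ty": 0.65,"tz": -0.15,"ax": 0,"ay": 0.05,"az": 0,"claw": 40},
    {"tx": -0.8,"ty": 0.85,"tz": -0.1,"ax": 0,"ay": 0.07,"az": 0,"claw": 40},
    {"tx": -0.9,"ty": 1.0,"tz": 0,"ax": 0,"ay": 0.07,"az": 0,"claw": 40},
    {"tx": -0.9,"ty": 1.0,"tz": 0,"ax": 0,"ay": 0.07,"az": 0,"claw": 40},
  ],
)

```text
time: 12.6
position: [0.4303, -0.0345, 0.2528]
orientation: [179.8, 0.0, 9.8]
ft_force: [0.5, 0.6, -2.3]
finger_gap: 0.619
gripper_force: 30.0
```

```bash
python3 - <<'E'
from g import *
go(s,[([.4353,-.2459,.2],down(10)),([.4353,-.2459,.085],down(10))])
E
```

```text
t 12.6 [ 0.4303 -0.0345  0.2528] [1.7983e+02 2.0000e-02 9.7800e+00] F [ 0.51  0.57 -2.32] gap 0.619
t [-0.155  1.045  0.267] a [ 0.0005  0.0001 -0.0006]
t [-0.154  1.044  0.842] a [ 0.0005  0.0001 -0.0006]
```

Emit:
apply_moves(
  moves=[
    {"tx": -0.04,"ty": 0.25,"tz": 0,"ax": 0,"ay": 0,"az": 0,"claw": 40},
    {"tx": -0.08,"ty": 0.55,"tz": 0.05,"ax": 0,"ay": 0,"az": 0,"claw": 40},
    {"tx": -0.13,"ty": 0.85,"tz": 0.2,"ax": 0,"ay": 0,"az": 0,"claw": 40},
    {"tx": -0.155,"ty": 1.0,"tz": 0.45,"ax": 0,"ay": 0,"az": 0,"claw": 40},
    {"tx": -0.155,"ty": 1.0,"tz": 0.7,"ax": 0,"ay": 0,"az": 0,"claw": 40},
    {"tx": -0.155,"ty": 1.0,"tz": 0.83,"ax": 0,"ay": 0,"az": 0,"claw": 40},
    {"tx": -0.155,"ty": 1.0,"tz": 0.83,"ax": 0,"ay": 0,"az": 0,"claw": 40},
    {"tx": -0.155,"ty": 1.0,"tz": 0.83,"ax": 0,"ay": 0,"az": 0,"claw": 40},
  ],
)

```text
time: 13.6
position: [0.4376, -0.2356, 0.0881]
orientation: [179.8, -0.1, 10.0]
ft_force: [0.3, -0.2, -0.9]
finger_gap: 0.62
gripper_force: 30.0
```

```bash
python3 - <<'E'
from g import *
go(s,[([.4353,-.2459,.0600],down(10))])
E
```

```text
t 13.6 [ 0.4376 -0.2356  0.0881] [ 1.798e+02 -5.000e-02  1.001e+01] F [ 0.35 -0.22 -0.86] gap 0.62
t [-0.02   0.048  0.14 ] a [ 0.0006 -0.0001  0.    ]
```

Emit:
apply_moves(
  moves=[
    {"tx": -0.02,"ty": 0.045,"tz": 0.05,"ax": 0,"ay": 0,"az": 0,"claw": 40},
    {"tx": -0.02,"ty": 0.045,"tz": 0.11,"ax": 0,"ay": 0,"az": 0,"claw": 40},
    {"tx": -0.02,"ty": 0.045,"tz": 0.13,"ax": 0,"ay": 0,"az": 0,"claw": 40},
    {"tx": -0.02,"ty": 0.045,"tz": 0.138,"ax": 0,"ay": 0,"az": 0,"claw": 40},
    {"tx": -0.02,"ty": 0.045,"tz": 0.138,"ax": 0,"ay": 0,"az": 0,"claw": 40},
  ],
)

```text
time: 14.22
position: [0.4342, -0.2453, 0.06]
orientation: [179.8, 0.0, 10.0]
ft_force: [-5.2, -2.0, 13.6]
finger_gap: 0.621
gripper_force: 30.0
```

Emit:
apply_moves(
  moves=[
    {"tx": 0,"ty": 0,"tz": -0.003,"ax": 0,"ay": 0,"az": 0,"claw": 40},
    {"tx": 0,"ty": 0,"tz": -0.003,"ax": 0,"ay": 0,"az": 0,"claw": 75},
    {"tx": 0,"ty": 0,"tz": -0.003,"ax": 0,"ay": 0,"az": 0,"claw": 100},
    {"tx": 0,"ty": 0,"tz": -0.003,"ax": 0,"ay": 0,"az": 0,"claw": 100},
    {"tx": 0,"ty": 0,"tz": -0.003,"ax": 0,"ay": 0,"az": 0,"claw": 100},
    {"tx": 0,"ty": 0,"tz": -0.1,"ax": 0,"ay": 0,"az": 0,"claw": 100},
    {"tx": 0,"ty": 0,"tz": -0.35,"ax": 0,"ay": 0,"az": 0,"claw": 100},
    {"tx": 0,"ty": 0,"tz": -0.65,"ax": 0,"ay": 0,"az": 0,"claw": 100},
    {"tx": 0,"ty": 0,"tz": -1.0,"ax": 0,"ay": 0,"az": 0,"claw": 100},
  ],
)

```text
time: 15.35
position: [0.4337, -0.2443, 0.2539]
orientation: [179.9, 0.0, 10.0]
ft_force: [0.6, -1.5, -1.0]
finger_gap: 1.0
gripper_force: 0.0
```

```bash
python3 - <<'E'
from g import *
go(s,[([.48,0,.28],toolR(15)),(LID[1]+.06*A,toolR(25.))])
E
```

```text
t 15.35 [ 0.4337 -0.2443  0.2539] [1.7987e+02 2.0000e-02 9.9700e+00] F [ 0.62 -1.46 -1.02] gap 1.0
t [ 0.439 -1.163 -0.133] a [ 0.0004 -0.0416 -0.0001]
t [ 1.015 -2.587  0.34 ] a [ 0.0003 -0.0694 -0.0002]
```

Emit:
apply_moves(
  moves=[
    {"tx": 0.05,"ty": -0.25,"tz": -0.2,"ax": 0,"ay": 0,"az": 0,"claw": 100},
    {"tx": 0.15,"ty": -0.5,"tz": -0.2,"ax": 0,"ay": -0.01,"az": 0,"claw": 100},
    {"tx": 0.4,"ty": -0.75,"tz": -0.2,"ax": 0,"ay": -0.03,"az": 0,"claw": 100},
    {"tx": 0.6,"ty": -1.0,"tz": -0.2,"ax": 0,"ay": -0.05,"az": 0,"claw": 100},
    {"tx": 0.8,"ty": -1.0,"tz": -0.2,"ax": 0,"ay": -0.0695,"az": 0,"claw": 100},
    {"tx": 0.8,"ty": -1.0,"tz": -0.2,"ax": 0,"ay": -0.0695,"az": 0,"claw": 100},
  ],
)

```text
time: 16.1
position: [0.5601, -0.0179, 0.2867]
orientation: [179.9, 25.4, 10.1]
ft_force: [-0.8, -0.4, -0.3]
finger_gap: 1.001
gripper_force: 0.0
```

```bash
python3 - <<'E'
from g import *
go(s,[(LID[1]+.06*A,toolR(25.))])
c=camera("side");cv2.imwrite("pics/chk2.png",cv2.resize(c["pixels"][150:330,200:400,::-1],(660,594),interpolation=cv2.INTER_CUBIC))
E
```

```text
t 16.1 [ 0.5601 -0.0179  0.2867] [179.92  25.42  10.12] F [-0.83 -0.36 -0.3 ] gap 1.001
t [ 0.4   -1.581  0.373] a [0.0004 0.0012 0.0003]
```

View pics/chk2.png

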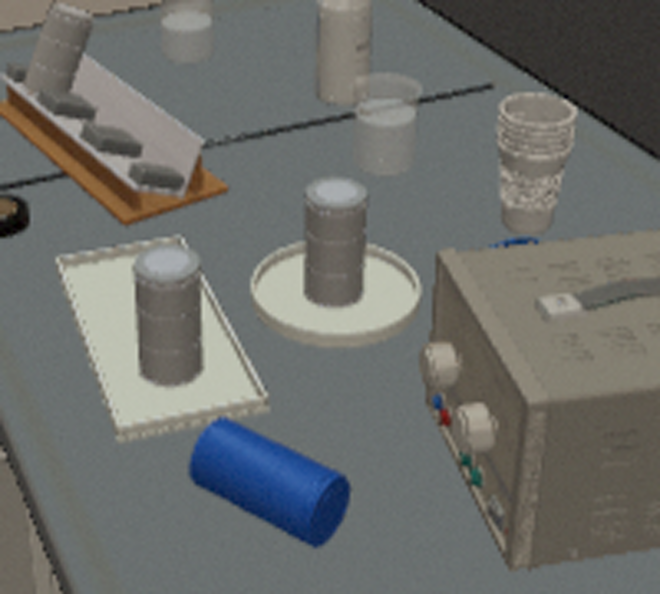

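The tins stand upright in the long tray (170,320) and the round tray (335,240). Tin 1 is still in the rack at (60,50).

Emit:
apply_moves(
  moves=[
    {"tx": 0.07,"ty": -0.3,"tz": 0,"ax": 0,"ay": 0,"az": 0,"claw": 100},
    {"tx": 0.15,"ty": -0.6,"tz": 0,"ax": 0,"ay": 0,"az": 0,"claw": 100},
    {"tx": 0.25,"ty": -0.9,"tz": 0,"ax": 0,"ay": 0,"az": 0,"claw": 100},
    {"tx": 0.3,"ty": -1.0,"tz": 0,"ax": 0,"ay": 0.001,"az": 0,"claw": 100},
    {"tx": 0.3,"ty": -1.0,"tz": 0,"ax": 0,"ay": 0.001,"az": 0,"claw": 100},
  ],
)

```text
time: 16.77
position: [0.5755, 0.1868, 0.2661]
orientation: [179.8, 24.6, 10.0]
ft_force: [-0.7, 0.5, 0.3]
finger_gap: 1.002
gripper_force: 0.0
```

```bash
python3 - <<'E'
from g import *
go(s,[(LID[1]+.06*A,toolR(25.))])
E
```

```text
t 16.77 [0.5755 0.1868 0.2661] [179.83  24.6    9.96] F [-0.69  0.5   0.31] gap 1.002
t [ 0.118 -0.587  0.392] a [ 0.0004 -0.0011 -0.0001]
```

Emit:
apply_moves(
  moves=[
    {"tx": 0.05,"ty": -0.25,"tz": 0,"ax": 0,"ay": 0,"az": 0,"claw": 100},
    {"tx": 0.12,"ty": -0.5,"tz": 0.1,"ax": 0,"ay": 0,"az": 0,"claw": 100},
    {"tx": 0.12,"ty": -0.585,"tz": 0.3,"ax": 0,"ay": 0,"az": 0,"claw": 100},
    {"tx": 0.12,"ty": -0.585,"tz": 0.39,"ax": 0,"ay": 0,"az": 0,"claw": 100},
    {"tx": 0.12,"ty": -0.585,"tz": 0.39,"ax": 0,"ay": 0,"az": 0,"claw": 100},
    {"tx": 0.12,"ty": -0.585,"tz": 0.39,"ax": 0,"ay": 0,"az": 0,"claw": 100},
  ],
)

```text
time: 17.52
position: [0.5463, 0.2986, 0.1859]
orientation: [179.8, 24.5, 9.8]
ft_force: [0.6, -0.0, -0.5]
finger_gap: 1.004
gripper_force: 0.0
```

```bash
python3 - <<'E'
from g import *
go(s,[(LID[1]-.054*A,toolR(25.))])
E
```

```text
t 17.52 [0.5463 0.2986 0.1859] [179.85  24.54   9.82] F [ 0.6  -0.02 -0.48] gap 1.004
t [-0.011 -0.011  0.58 ] a [ 0.0002 -0.0013 -0.0005]
```

Emit:
apply_moves(
  moves=[
    {"tx": -0.01,"ty": -0.01,"tz": 0.18,"ax": 0,"ay": -0.001,"az": 0,"claw": 100},
    {"tx": -0.01,"ty": -0.01,"tz": 0.35,"ax": 0,"ay": -0.001,"az": 0,"claw": 100},
    {"tx": -0.01,"ty": -0.01,"tz": 0.5,"ax": 0,"ay": -0.001,"az": 0,"claw": 100},
    {"tx": -0.01,"ty": -0.01,"tz": 0.572,"ax": 0,"ay": -0.001,"az": 0,"claw": 100},
    {"tx": -0.01,"ty": -0.01,"tz": 0.572,"ax": 0,"ay": -0.001,"az": 0,"claw": 100},
    {"tx": -0.01,"ty": -0.01,"tz": 0.572,"ax": 0,"ay": -0.001,"az": 0,"claw": 40},
    {"tx": -0.01,"ty": -0.01,"tz": 0.572,"ax": 0,"ay": -0.001,"az": 0,"claw": 40},
    {"tx": -0.01,"ty": -0.01,"tz": 0.572,"ax": 0,"ay": -0.001,"az": 0,"claw": 40},
    {"tx": -0.01,"ty": -0.01,"tz": 0.572,"ax": 0,"ay": -0.001,"az": 0,"claw": 40},
  ],
  grip_force=30,
)

```text
time: 18.65
position: [0.4963, 0.2929, 0.0815]
orientation: [179.8, 25.0, 9.9]
ft_force: [-0.3, -0.3, 3.2]
finger_gap: 0.622
gripper_force: 30.0
```

Emit:
apply_moves(
  moves=[
    {"tx": 0,"ty": 0,"tz": -0.1,"ax": 0,"ay": 0,"az": 0,"claw": 40},
    {"tx": 0,"ty": 0,"tz": -0.3,"ax": 0,"ay": 0,"az": 0,"claw": 40},
    {"tx": 0,"ty": 0,"tz": -0.55,"ax": 0,"ay": 0,"az": 0,"claw": 40},
    {"tx": 0,"ty": 0,"tz": -0.8,"ax": 0,"ay": 0,"az": 0,"claw": 40},
    {"tx": 0,"ty": 0,"tz": -0.8,"ax": 0,"ay": 0,"az": 0,"claw": 40},
    {"tx": 0,"ty": 0,"tz": -0.8,"ax": 0,"ay": 0,"az": 0,"claw": 40},
    {"tx": 0,"ty": 0,"tz": -0.8,"ax": 0,"ay": 0,"az": 0,"claw": 40},
  ],
)

```text
time: 19.52
position: [0.5617, 0.3047, 0.2249]
orientation: [179.8, 25.2, 9.9]
ft_force: [0.5, 0.4, -2.2]
finger_gap: 0.619
gripper_force: 30.0
```

```bash
python3 - <<'E'
from g import *
f=[]
for i in range(4): camera("top"); f.append(read_state()["ft_force"])
print(np.mean(f,0))
go(s,[([.46,.08,.26],down(10)),([.4466,-.1264,.25],down(10))])
E
```

```text
t 19.52 [0.5617 0.3047 0.2249] [179.8   25.17   9.9 ] F [ 0.51  0.45 -2.22] gap 0.619
[ 0.34512648  0.11065675 -2.02836501]
t [-0.703  1.019  0.14 ] a [ 0.0005  0.0699 -0.0002]
t [-0.902  2.023  0.292] a [ 0.0005  0.0699 -0.0002]
```

Tin 1 is empty too (about 2 N), so the result is consistent.

Emit:
apply_moves(
  moves=[
    {"tx": -0.1,"ty": 0.2,"tz": -0.1,"ax": 0,"ay": 0,"az": 0,"claw": 40},
    {"tx": -0.25,"ty": 0.4,"tz": -0.1,"ax": 0,"ay": 0.02,"az": 0,"claw": 40},
    {"tx": -0.45,"ty": 0.65,"tz": 0,"ax": 0,"ay": 0.04,"az": 0,"claw": 40},
    {"tx": -0.65,"ty": 0.85,"tz": 0.1,"ax": 0,"ay": 0.06,"az": 0,"claw": 40},
    {"tx": -0.75,"ty": 1.0,"tz": 0.15,"ax": 0,"ay": 0.07,"az": 0,"claw": 40},
    {"tx": -0.8,"ty": 1.0,"tz": 0.2,"ax": 0,"ay": 0.07,"az": 0,"claw": 40},
    {"tx": -0.8,"ty": 1.0,"tz": 0.2,"ax": 0,"ay": 0.07,"az": 0,"claw": 40},
  ],
)

```text
time: 20.6
position: [0.4373, 0.0801, 0.2582]
orientation: [179.9, -0.1, 9.9]
ft_force: [-0.2, -0.4, -1.2]
finger_gap: 0.62
gripper_force: 30.0
```

```bash
python3 - <<'E'
from g import *
go(s,[([.4466,-.1264,.25],down(10)),([.4466,-.1264,.09],down(10))])
E
```

```text
t 20.6 [0.4373 0.0801 0.2582] [ 1.7987e+02 -1.4000e-01  9.9400e+00] F [-0.19 -0.43 -1.17] gap 0.62
t [-0.132  1.025  0.043] a [ 0.0004 -0.0004 -0.0002]
t [-0.134  1.023  0.843] a [ 0.0004 -0.0004 -0.0002]
```

Emit:
apply_moves(
  moves=[
    {"tx": -0.04,"ty": 0.25,"tz": 0,"ax": 0,"ay": 0,"az": 0,"claw": 40},
    {"tx": -0.08,"ty": 0.55,"tz": 0,"ax": 0,"ay": 0,"az": 0,"claw": 40},
    {"tx": -0.13,"ty": 0.85,"tz": 0.1,"ax": 0,"ay": 0,"az": 0,"claw": 40},
    {"tx": -0.13,"ty": 1.0,"tz": 0.35,"ax": 0,"ay": 0,"az": 0,"claw": 40},
    {"tx": -0.13,"ty": 1.0,"tz": 0.6,"ax": 0,"ay": 0,"az": 0,"claw": 40},
    {"tx": -0.13,"ty": 1.0,"tz": 0.83,"ax": 0,"ay": 0,"az": 0,"claw": 40},
    {"tx": -0.13,"ty": 1.0,"tz": 0.83,"ax": 0,"ay": 0,"az": 0,"claw": 40},
    {"tx": -0.13,"ty": 1.0,"tz": 0.83,"ax": 0,"ay": 0,"az": 0,"claw": 40},
  ],
)

```text
time: 21.6
position: [0.4489, -0.1218, 0.0936]
orientation: [179.8, -0.2, 10.0]
ft_force: [0.5, 0.8, -1.4]
finger_gap: 0.615
gripper_force: 30.0
```

```bash
python3 - <<'E'
from g import *
go(s,[([.4466,-.1264,.0605],down(10))])
E
```

```text
t 21.6 [ 0.4489 -0.1218  0.0936] [179.83  -0.22  10.03] F [ 0.51  0.82 -1.39] gap 0.615
t [-0.016  0.02   0.166] a [ 0.0005 -0.0006  0.0001]
```

Emit:
apply_moves(
  moves=[
    {"tx": -0.015,"ty": 0.02,"tz": 0.06,"ax": 0,"ay": 0,"az": 0,"claw": 40},
    {"tx": -0.015,"ty": 0.02,"tz": 0.13,"ax": 0,"ay": 0,"az": 0,"claw": 40},
    {"tx": -0.015,"ty": 0.02,"tz": 0.155,"ax": 0,"ay": 0,"az": 0,"claw": 40},
    {"tx": -0.015,"ty": 0.02,"tz": 0.162,"ax": 0,"ay": 0,"az": 0,"claw": 40},
    {"tx": -0.015,"ty": 0.02,"tz": 0.162,"ax": 0,"ay": 0,"az": 0,"claw": 40},
  ],
)

```text
time: 22.22
position: [0.4456, -0.1265, 0.0606]
orientation: [179.8, -0.2, 10.0]
ft_force: [-0.2, 0.3, -1.8]
finger_gap: 0.621
gripper_force: 30.0
```

Not quite in contact yet.

Emit:
apply_moves(
  moves=[
    {"tx": 0,"ty": 0,"tz": 0.003,"ax": 0,"ay": 0,"az": 0,"claw": 40},
    {"tx": 0,"ty": 0,"tz": 0.005,"ax": 0,"ay": 0,"az": 0,"claw": 40},
    {"tx": 0,"ty": 0,"tz": 0.005,"ax": 0,"ay": 0,"az": 0,"claw": 40},
  ],
)

```text
time: 22.6
position: [0.4458, -0.1267, 0.0603]
orientation: [179.8, -0.3, 10.0]
ft_force: [-4.2, -1.7, 18.8]
finger_gap: 0.619
gripper_force: 30.0
```

Emit:
apply_moves(
  moves=[
    {"tx": 0,"ty": 0,"tz": -0.003,"ax": 0,"ay": 0,"az": 0,"claw": 40},
    {"tx": 0,"ty": 0,"tz": -0.003,"ax": 0,"ay": 0,"az": 0,"claw": 75},
    {"tx": 0,"ty": 0,"tz": -0.003,"ax": 0,"ay": 0,"az": 0,"claw": 100},
    {"tx": 0,"ty": 0,"tz": -0.003,"ax": 0,"ay": 0,"az": 0,"claw": 100},
    {"tx": 0,"ty": 0,"tz": -0.003,"ax": 0,"ay": 0,"az": 0,"claw": 100},
    {"tx": 0,"ty": 0,"tz": -0.1,"ax": 0,"ay": 0,"az": 0,"claw": 100},
    {"tx": 0,"ty": 0,"tz": -0.35,"ax": 0,"ay": 0,"az": 0,"claw": 100},
    {"tx": 0,"ty": 0,"tz": -0.65,"ax": 0,"ay": 0,"az": 0,"claw": 100},
    {"tx": 0,"ty": 0,"tz": -1.0,"ax": 0,"ay": 0,"az": 0,"claw": 100},
    {"tx": 0,"ty": 0,"tz": -1.0,"ax": 0,"ay": 0,"az": 0,"claw": 100},
  ],
)

```text
time: 23.85
position: [0.4463, -0.1266, 0.2633]
orientation: [179.6, -0.5, 10.0]
ft_force: [1.1, 0.6, -0.4]
finger_gap: 1.002
gripper_force: 0.0
```

Emit:
apply_moves(
  moves=[
    {"tx": 0,"ty": -0.3,"tz": 0,"ax": 0,"ay": 0,"az": 0,"claw": 100},
    {"tx": 0,"ty": -0.6,"tz": 0,"ax": 0,"ay": 0,"az": 0,"claw": 100},
    {"tx": 0,"ty": -0.9,"tz": 0,"ax": 0,"ay": 0,"az": 0,"claw": 100},
    {"tx": 0,"ty": -0.9,"tz": 0,"ax": 0,"ay": 0,"az": 0,"claw": 100},
    {"tx": 0,"ty": -0.9,"tz": 0,"ax": 0,"ay": 0,"az": 0,"claw": 100},
  ],
)

```text
time: 24.48
position: [0.4133, 0.0512, 0.2584]
orientation: [179.8, -0.1, 10.0]
ft_force: [-0.0, -1.2, 0.1]
finger_gap: 0.999
gripper_force: 0.0
```

```bash
python3 - <<'E'
from g import *
a=camera("top");b=camera("side")
A_=cv2.resize(a["pixels"],(400,300));B=cv2.resize(b["pixels"],(400,300))
cv2.imwrite("pics/fin.png",np.hstack([cv2.resize(a["pixels"][100:300,110:400],(400,276)),cv2.resize(b["pixels"][150:330,180:420],(400,276))])[:,:,::-1])
P=cloud(a).reshape(-1,3)
for g in((.619,-.198),(.435,-.246),(.446,-.126)):
    p=P[(np.hypot(P[:,0]-g[0],P[:,1]-g[1])<.05)&(P[:,2]>.105)];print(len(p),p.mean(0).round(4))
E
```

```text
t 24.48 [0.4133 0.0512 0.2584] [ 1.7984e+02 -1.4000e-01  1.0040e+01] F [-0.04 -1.19  0.1 ] gap 0.999
333 [ 0.6188 -0.1946  0.1139]
355 [ 0.4366 -0.2423  0.1139]
348 [ 0.4472 -0.1246  0.1139]
```

View pics/fin.png

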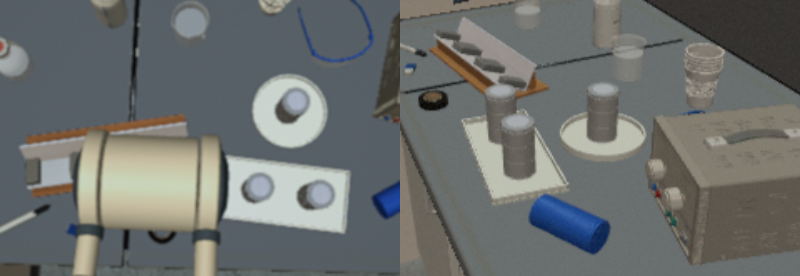

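All three tins are upright with lids at z = 0.114. One stands in the round tray at (292,105) and two in the long tray at (258,187) and (318,195). The beaker, bottle and tape have not moved.

```bash
python3 -c "
from workcell import *
print(job_done())"
```

```text
the job is handed in; nothing more can be done
None
```

The job is handed in: tin 3 was the full one (about 5.8 N) and stands upright in the round tray, and the two empty tins (1 and 2) stand upright in the long tray, after about 25 s of robot time.

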